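# Moisture reading on a teak shoe rack

## Robot

A 6-joint arm with a two-finger parallel gripper is mounted at the origin on the work surface. World frame = base frame: x ahead of the robot, y to its left, z up, the work surface at z = 0. Lengths are in m, angles in degrees, forces in N, time in s.
With the tool pointing down it reaches from about 0.4 to 0.825 m from the base axis. Payload 7 kg.
Tool frame: the origin (TCP) lies at the very end of the fingers, on their centre line; the grasp point (between the pads) lies 19 mm behind it; x points along the fingers, z is the direction in which the jaws open and shut, and the axes are right-handed (so a half turn about x gives the same grasp; the last joint's range is limited). The gripper opens to 88 mm and grips with 3 to 60 N. Pads are 19 mm wide; open, the fingers measure 130 mm over their backs; the gripper's body (78 mm by 193 mm) begins 47 mm behind the grasp point.
Start: joints at [-49.154, 20.546, 0.682, 0, -70.136, -16.507], TCP at [0.278, -0.615, 0.227] pointing down, gripper open.
Joint ranges: [-176.03, 176.03], [-82.01, 121.73], [-58.28, 71.71], [-173.87, 95.51], [-174.79, -0.11], [-173.66, 173.66]. Speed limits (degrees/s): [136.94, 136.94, 172.46, 180, 180, 180].

## Interface

Orientations are given as [roll, pitch, yaw] about the fixed x, y, z axes, in that order (R = Rz(yaw) Ry(pitch) Rx(roll)).
In Python, from plant import sensors, cams, workorder gives the robot as it stands. The module is installed in compiled form; this text tells all that it offers.
- The arm moves only by the shell command python3 -m handwheel 'ROWS' [OPENING] [FORCE]. ROWS is JSON, one flat list of numbers, 4 for each row, row after row: the shift along the tool's x, y, z in cm, then the turn about the tool's x in degrees. A call has exactly 10 rows; each row is the pose to reach, as a shift and turn from the pose commanded when the call began, along the tool's axes at that moment; what a row does not reach only later rows make up. A row lasts 1/8 s, in which the tool goes at most 62.5 mm and 10.7 degrees, less where a joint would pass 70% of its speed; a pose out of reach is approached as far as the arm can. A call with a gripper value outside its range is refused whole. OPENING is the finger opening in cm, from 0 to 8.76, set as the call begins (- or left out, the last holds). The fingers move at their own pace and stop on an object; FORCE is the grip in N (left out, the last holds). Time passes only in rows, so rows that repeat a pose let the fingers close, or fill a call up. It gives the time, the measured TCP pose, the force and the opening at its end, in the units of the state.
- sensors.get_state(): the state, without advancing time (a new reading comes with each control period).
- cams.capture(name): name is "scene" or "top" or "wrist"; returns a dict with "image" (384x512x3 uint8, red, green, blue), "fov_y" (degrees; the focal length in pixels is half the picture's height over the tangent of half this angle, whatever the lens; pixels are square), "cx", "cy" (the principal point, pixels), "D" ([k1, k2, p1, p2, k3] as OpenCV has them; the pictures are not rectified), "xyz" and "rotation" of the camera in the world. Camera axes: x right, y down, z forward; pixel columns grow to the right and rows downward; lengths in m; the calibration is good to about 2 mm. A picture is of the moment at which its call begins. There is no depth.
- workorder.close_job(): hands the job in, once; it reports no verdict.
The state is a dict: "time_s": time; "joints": joint angles; "qd": joint speeds; "joint_torque": joint torques, N m; "tcp_pos": TCP position; "eef_rot": TCP orientation; "contact_force": force on the tool from outside, world axes, zero at the start; "moment": the same for the moment, N m; "gripper_width": finger opening in m.
Only numpy, scipy, OpenCV 4.12 (cv2) and the standard library are available. Lean on these libraries where they do the work, as an engineer would, in place of code of your own. Each camera call takes 0.05 s, during which the arm holds its last target.

## Task

I want to know whether the teak top is dry enough to oil: first swing the black iron arm by its wooden knob to the left end of the rack, against its stop, then take the orange moisture meter out of its stand. Hold it upright on the bare wood at the centre of the blue tape window, its two tips in line with the boards, pressed gently so that the sprung tips go about half-way in. Finish while still holding it there for the reading, and leave the other things on the rack where they are.

Things in the scene. Friction and masses are not known exactly. Their poses are not given: they have to be found in the camera images.
- swing_knob (a point): Centre of the dark wooden ball (30 mm diameter) on a 12 mm stem on the free end of the black iron swing arm, 198 mm above the rack top; the iron bar (14 mm thick) runs 48 mm below it. It swings on a level circle of 340 mm radius about the upright pivot post (18 mm thick, 258 mm high) bolted to the rack's left (+y) side near the back.
- knob_at_stop (a point): Where the ball's centre comes when the arm meets its stop (fixed point; the bar then lies near the rack's left, +y, end). The pivot axis stands 326 mm in +x and 97 mm in +y from it. From its start over the shelf the knob swings 0.4 to 0.8 rad clockwise (seen from above), towards the robot and to the left. The pivot takes under 1 N at the knob and stays where it is left.
- rack: The fixed teak shoe rack whose top is the work surface (z = 0), 450 mm deep (x) and 1170 mm wide (y). Its four top boards and their grain run left to right, along y.
- spot_center (a point): Centre of the test spot: a bare 56 mm square window in a frame of blue masking tape (88 mm outside, paper thin) on the rack top; point at the surface, x and y axes along the frame's sides, y along the boards' grain.
- meter_center (a point): Centre of the upright orange moisture meter: 74.5 mm below its top, 74.5 mm above the ends of its tips when fully out. z up the meter; y along its width (60 mm; its two tips stand side by side along y); x through its thickness (26 mm; display on -x). Flat-sided from 39 mm above the tips to the top, ribbed grip 20 mm below the top. 0.15 to 0.25 kg. In its stand its top is 162 mm up.
- meter: The same meter; origin between the ends of its fully extended tips, axes as for meter_center. Below its orange case is a black nose 40 (y) x 22 (x) mm, then the tips.
- tips_mid (a point): Point midway between the ends of the meter's two rubber contact tips (each 8 mm diameter, 26 mm apart along y); same axes as the meter; it moves with the tips as they are pushed in.
- meter_tips (a joint): How far the two spring-loaded tips (one carriage) are pushed into the meter (m): 0 fully out, 0.008 fully in. The spring takes about 1.4 N to start and 0.7 N more per mm (about 4 N half-way).
- stand: The meter's fixed desk stand; origin under its centre on the rack top, base 85 (x) x 105 (y) mm, 8 thick; pocket walls 41 x 74 mm outside, reaching 70 mm above the rack top. The meter stands in the pocket with about 2 mm play, its width along the stand's y, its case sunk 18 mm, nose and tips below; draw it straight up by 60 mm or more.
- shaper_a: Cedar ankle boot shaper, about 235 x 76 x 88 mm high, loose; leave alone.
- shaper_b: The second, like cedar boot shaper, loose; leave alone.
- paperweight: Frosted glass dome paperweight, 76 mm diameter, 44 mm high, loose; leave alone.
- clog_insert: Green plastic clog insert, about 213 x 84 x 15 mm high, loose; leave alone.
- opener: Flat chrome bottle opener, about 125 x 45 x 6 mm, loose; leave alone.
- polish_tin: Flat round shoe polish tin, 75 mm diameter, 26 mm high, loose; leave alone.

How it is judged:
By the outcome, as a careful person would: the job done as asked, in the order asked, and still so for the second after the job is handed in, while the arm keeps its last pose, push and grip.
It also fails if it takes over 53 s, if anything falls off the work surface, if the arm or the gripper's body presses on something with over 40 N, if the wrist force passes 120 N, or if a joint passes its speed limit or range.

## Working session

There is one attempt and no reset: what is moved stays moved. The work goes in short steps, Python scripts to look and compute and a shell command to move; the robot and the scene stay as the last step left them, time stands still between calls to the robot, and variables do not carry over. Pictures are saved under pics/ and viewed, and the job is handed in when it is done.

```bash
mkdir -p pics
python3 - <<'E'
from plant import sensors,cams
import cv2,pickle
print(sensors.get_state())
for n in ["scene","top","wrist"]:
    c=cams.capture(n); cv2.imwrite(f"pics/{n}0.png",c["image"][:,:,::-1]); pickle.dump(c,open(f"{n}0.pkl","wb"))
    print(n,{k:v for k,v in c.items() if k!="image"})
E
```

```text
{'time_s': 0.0, 'joints': array([-4.91532317e+01,  2.05906456e+01,  6.34461758e-01, -2.03099957e-02,
       -7.01362621e+01, -1.65102393e+01]), 'qd': array([ 0.00484579, -0.09222273, -0.00193705,  0.04527301, -0.03413848,
       -0.02865911]), 'joint_torque': array([ 1.55980331e-03, -5.82714736e+01,  2.93058157e+01,  6.99683771e+00,
        6.84496423e-03, -1.33444414e-04]), 'tcp_pos': array([ 0.27797618, -0.61456985,  0.22563623]), 'eef_rot': array([  4.8425736 ,  89.90560239, 119.17218614]), 'contact_force': array([ 0.75743839, -0.52180125,  0.56949176]), 'moment': array([-0.05275844,  0.00282652,  0.0220806 ]), 'gripper_width': 0.08751110062329769}
scene {'fov_y': 50.5356312857901, 'cx': 255.47372613570147, 'cy': 194.20045712177563, 'D': array([-0.02976976,  0.        ,  0.        ,  0.        ,  0.        ]), 'xyz': array([ 1.66523783, -0.00746693,  1.0118054 ]), 'rotation': array([-128.6158483 ,    0.37580623,   92.95021748])}
top {'fov_y': 50.92739985401255, 'cx': 254.2210231009746, 'cy': 191.7010663368602, 'D': array([-0.03737626,  0.        ,  0.        ,  0.        ,  0.        ]), 'xyz': array([ 0.45516131, -0.07268967,  1.15408719]), 'rotation': array([-173.71454061,    1.71518782,  -89.71720719])}
wrist {'fov_y': 63.2837205314918, 'cx': 251.90702870403015, 'cy': 186.9837460781343, 'D': array([-0.05019013,  0.        ,  0.        ,  0.        ,  0.        ]), 'xyz': array([ 0.21151726, -0.64494142,  0.38492161]), 'rotation': array([ 1.64189651e+02, -1.11049514e-01,  1.14339852e+02])}
```

View pics/scene0.png

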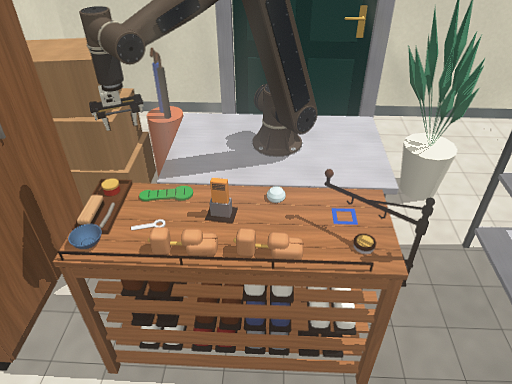

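View pics/top0.png

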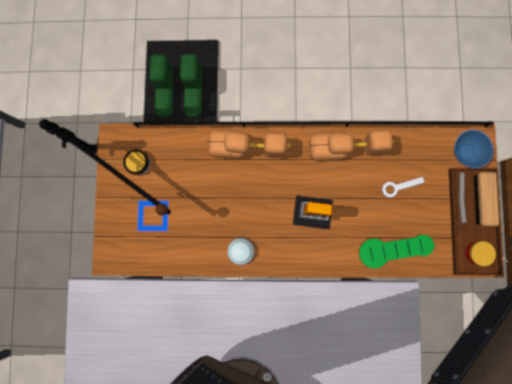

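View pics/wrist0.png

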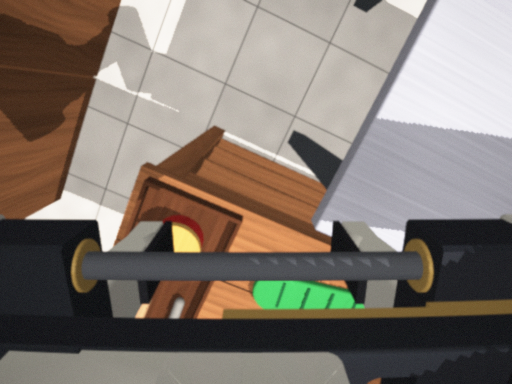

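The scene view shows the knob at about (329,173), the meter at (219,192) and the tape at (344,216). In the top view the ball is near (162,210), the tape window near (153,216) and the meter's top near (319,208). I'll enlarge these areas.

```bash
cat > h.py <<'E'
import numpy as np,cv2,pickle
from scipy.spatial.transform import Rotation as R
def K(c):
    f=384/2/np.tan(np.radians(c["fov_y"]/2)); return np.array([[f,0,c["cx"]],[0,f,c["cy"]],[0,0,1]])
def Rc(c): return R.from_euler('xyz',c["rotation"],degrees=True).as_matrix()
def atz(c,px,z):
    u=cv2.undistortPoints(np.array([[px]],float),K(c),c["D"])[0,0]
    d=Rc(c)@np.array([u[0],u[1],1]); o=np.array(c["xyz"]); return o+d*(z-o[2])/d[2]
def proj(c,P):
    P=np.atleast_2d(P).astype(float); r=Rc(c).T
    return cv2.projectPoints(P,cv2.Rodrigues(r)[0],-r@np.array(c["xyz"]),K(c),c["D"])[0][:,0]
def crop(c,x0,y0,w,h,s,fn):
    im=np.ascontiguousarray(c["image"][y0:y0+h,x0:x0+w,::-1]); im=cv2.resize(im,None,fx=s,fy=s,interpolation=cv2.INTER_CUBIC)
    for i in range(0,w,10): cv2.putText(im,str(x0+i),(i*s,8),0,.3,(255,255,255),1); cv2.line(im,(i*s,10),(i*s,14),(255,255,255),1)
    for i in range(0,h,10): cv2.putText(im,str(y0+i),(0,i*s+4),0,.3,(255,255,255),1)
    cv2.imwrite(fn,im)
E
python3 - <<'E'
from h import *
t=pickle.load(open("top0.pkl","rb")); s=pickle.load(open("scene0.pkl","rb"))
crop(t,30,110,150,130,5,"pics/tA.png"); crop(t,280,180,70,60,8,"pics/tB.png")
crop(s,310,160,130,100,6,"pics/sA.png"); crop(s,190,165,70,70,8,"pics/sB.png")
E
```

```text
(no output)
```

View pics/tA.png

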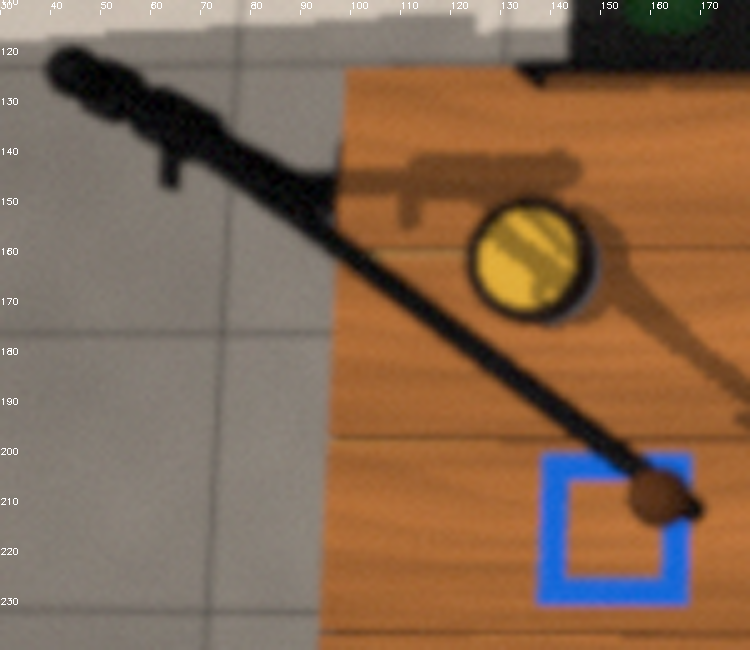

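View pics/tB.png

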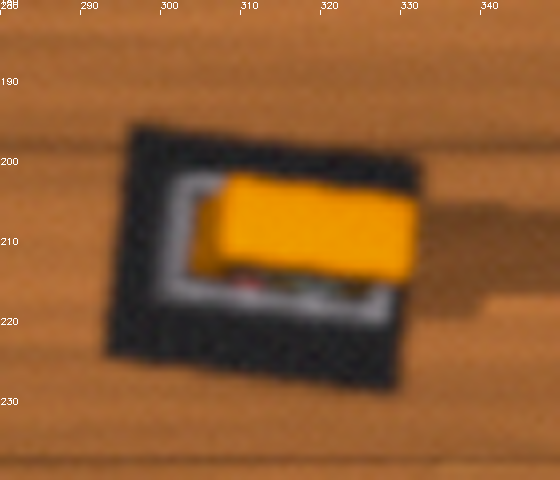

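View pics/sA.png

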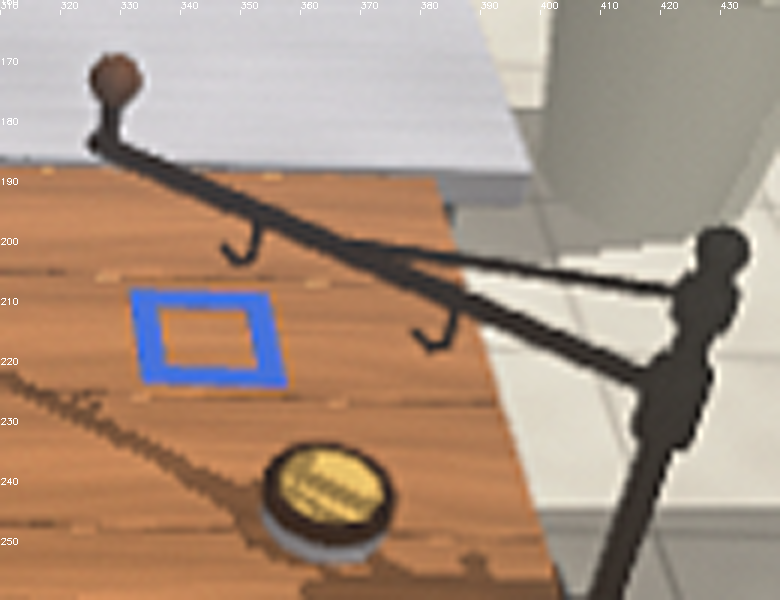

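View pics/sB.png

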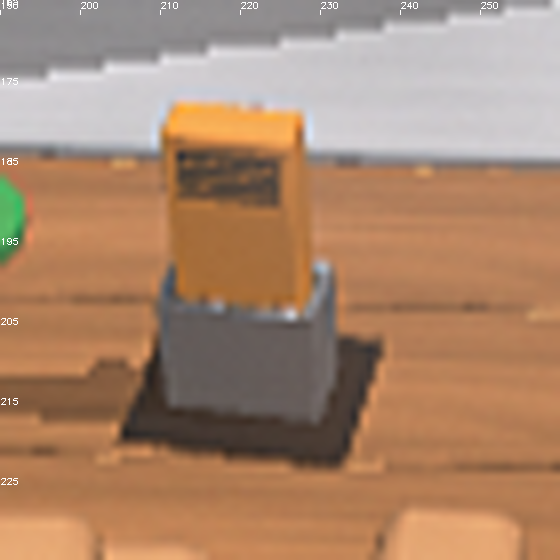

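Run:
```python
from h import *
np.set_printoptions(precision=4,suppress=True)
t=pickle.load(open("top0.pkl","rb")); s=pickle.load(open("scene0.pkl","rb"))
cv=lambda p,x0,y0,k:[(p[0]+.5)/k-.5+x0,(p[1]+.5)/k-.5+y0]
T=lambda p:cv(p,30,110,5); B=lambda p:cv(p,280,180,8); SA=lambda p:cv(p,310,160,6); SB=lambda p:cv(p,190,165,8)
def tri(pt,ps):
    A=[];b=[]
    for c,p in((t,pt),(s,ps)):
        o=np.array(c["xyz"]);d=atz(c,p,0)-o;d/=np.linalg.norm(d);M=np.eye(3)-np.outer(d,d);A.append(M);b.append(M@o)
    x=np.linalg.lstsq(np.vstack(A),np.hstack(b),rcond=None)[0]
    return x,[proj(c,x)[0]-p for c,p in((t,pt),(s,ps))]
print("ball tri",tri(T((658,497)),SA((115,79))), "top z.198",atz(t,T((658,497)),.198),"scene",atz(s,SA((115,79)),.198))
o=[atz(t,T(p),0) for p in[(541,453),(693,455),(689,607),(536,604)]]; print("tape",np.array(o),np.mean(o,0),[np.linalg.norm(o[i]-o[i-1]) for i in range(4)])
o=[atz(s,SA(p),0) for p in[(129,290),(269,294),(289,386),(144,382)]]; print("tape scene",np.array(o),np.mean(o,0),[np.linalg.norm(o[i]-o[i-1]) for i in range(4)])
o=[atz(t,B(p),.162) for p in[(232,174),(418,192),(410,281),(217,263)]]; print("meter",np.array(o),np.mean(o,0),[np.linalg.norm(o[i]-o[i-1]) for i in range(4)])
o=[atz(t,B(p),.008) for p in[(131,123),(421,160),(397,392),(106,355)]]; print("base",np.array(o),np.mean(o,0),[np.linalg.norm(o[i]-o[i-1]) for i in range(4)])
o=[atz(s,SB(p),.162) for p in[(163,126),(174,102),(302,112),(300,145)]]; print("meter scene",np.array(o),np.mean(o,0))
for i,j in [((131,123),(421,160)),((106,355),(397,392))]:
  d=atz(t,B(j),.008)-atz(t,B(i),.008); print("baseyaw",np.degrees(np.arctan2(d[0],-d[1])))
for i,j in [((232,174),(418,192)),((217,263),(410,281))]:
  d=atz(t,B(j),.162)-atz(t,B(i),.162); print("meteryaw",np.degrees(np.arctan2(d[0],-d[1])))
for i,j in [((541,453),(693,455)),((536,604),(689,607))]:
  d=atz(t,T(j),0)-atz(t,T(i),0); print("tape",np.degrees(np.arctan2(d[0],-d[1])))
for i,j in [((0,438),(750,438))]: pass
```

```text
ball tri (array([0.5183, 0.1797, 0.1972]), [array([-0.0842,  0.0001]), array([-0.0573,  0.0112])]) top z.198 [0.5183 0.1793 0.198 ] scene [0.5194 0.1798 0.198 ]
tape [[0.5567 0.3012 0.    ]
 [0.5558 0.2117 0.    ]
 [0.4681 0.2116 0.    ]
 [0.4692 0.301  0.    ]] [0.5125 0.2564 0.    ] [np.float64(0.087489504410834), np.float64(0.08943277990591157), np.float64(0.08771758808265465), np.float64(0.08933882021915777)]
tape scene [[0.4718 0.2137 0.    ]
 [0.4719 0.3023 0.    ]
 [0.5579 0.3026 0.    ]
 [0.5581 0.2148 0.    ]] [0.5149 0.2583 0.    ] [np.float64(0.08623579524128766), np.float64(0.08858811677703698), np.float64(0.085947850345248), np.float64(0.0878189349969026)]
meter [[ 0.5407 -0.1764  0.162 ]
 [ 0.5353 -0.2334  0.162 ]
 [ 0.508  -0.2305  0.162 ]
 [ 0.5133 -0.1716  0.162 ]] [ 0.5243 -0.203   0.162 ] [np.float64(0.0278410519052146), np.float64(0.057239387611327526), np.float64(0.027499529232829854), np.float64(0.059208363850889165)]
base [[ 0.5722 -0.1568  0.008 ]
 [ 0.5592 -0.2596  0.008 ]
 [ 0.477  -0.2499  0.008 ]
 [ 0.4897 -0.1474  0.008 ]] [ 0.5245 -0.2034  0.008 ] [np.float64(0.08302475361923922), np.float64(0.10361991705274917), np.float64(0.08273336726531051), np.float64(0.1032008229495384)]
meter scene [[ 0.532  -0.2312  0.162 ]
 [ 0.5142 -0.2288  0.162 ]
 [ 0.5192 -0.1714  0.162 ]
 [ 0.5433 -0.1697  0.162 ]] [ 0.5272 -0.2003  0.162 ]
baseyaw -7.223725049334976
baseyaw -7.064512358158047
meteryaw -5.44515425149821
meteryaw -5.199789696590857
tape -0.5921107568097064
tape -0.7391195129878708
```

Run:
```python
from h import *
from scipy.optimize import least_squares
np.set_printoptions(precision=4,suppress=True)
t=pickle.load(open("top0.pkl","rb")); s=pickle.load(open("scene0.pkl","rb"))
T=lambda p:[(p[0]+.5)/5-.5+30,(p[1]+.5)/5-.5+110]
SA=lambda p:[(p[0]+.5)/6-.5+310,(p[1]+.5)/6-.5+160]
b=np.array([.5187,.1796])
print("finial top",atz(t,T((72,70)),.25),"scene",atz(s,SA((723,245)),.25))
# bar direction from bar axis points at z=.15 in top
pts=np.array([atz(t,T(p),.15)[:2] for p in[(620,458),(500,365),(400,287),(300,210)]]); d=np.diff(pts,axis=0); print(pts,np.degrees(np.arctan2(d[:,1],d[:,0])))
A=np.array([atz(t,T(p),.15)[:2] for p in[(620,458),(300,210)]]);d=A[1]-A[0];d/=np.linalg.norm(d)
P=b+.34*d; S=P-[.326,.097]; print("P",P,"S",S)
for c in(t,s): print(proj(c,[[*P,0.15],[*P,.258],[*S,.198]]))
```

```text
finial top [0.7159 0.4531 0.25  ] scene [0.72   0.4542 0.25  ]
[[0.5411 0.212 ]
 [0.5884 0.2754]
 [0.6288 0.3293]
 [0.6692 0.384 ]] [53.2807 53.1596 53.5465]
P [0.7218 0.4523] S [0.3958 0.3553]
[[ 65.1883 131.9406]
 [ 42.6644 120.2205]
 [ 87.0936 259.8839]]
[[421.2039 225.6717]
 [430.3112 198.6682]
 [373.9613 154.2685]]
```

Checks:
- **Ball:** it triangulates to (0.519, 0.180, 0.197), against the stated height of 0.198.
- **Pivot:** it lies at about (0.720, 0.453), so the stop is at about (0.394, 0.356), a swing of about 0.65 rad. That is within the stated 0.4 to 0.8.
- **Tape frame:** it measures 88 mm, and its centre is at about (0.514, 0.257).
- **Meter:** its top measures 59x27 mm, and it stands at about (0.525, -0.202) with a yaw of about -6°.

Now I'll move towards the knob.

```bash
cat >> h.py <<'E'
def shift(state,target):
    """world target TCP -> tool shift in cm, and current jaw angle a"""
    r=R.from_euler('xyz',state["eef_rot"],degrees=True).as_matrix()
    z=r[:,2]; a=np.degrees(np.arctan2(z[1],z[0]))
    return np.round(100*r.T@(np.array(target)-state["tcp_pos"]),2),round(a,2)
E
python3 -m handwheel '[-0.5,-2.3,1.7,-0.6, -1.3,-6.6,4.7,-1.8, -2.3,-11.7,8.3,-3.2, -3.2,-16.4,11.7,-4.5, -4.1,-21.5,15.3,-5.9, -5.1,-26.6,18.9,-7.3, -6,-31.3,22.2,-8.6, -6.8,-35.2,25,-9.6, -7.3,-37.9,27,-10.4, -7.5,-39.1,27.8,-10.7]' 8.76 8
python3 - <<'E'
from h import *
from plant import sensors
s=sensors.get_state(); print(shift(s,[.5187,.1796,.27]))
E
```

```text
time_s: 1.4
tcp_pos: [0.5205, -0.1989, 0.3016]
eef_rot: [-55.1, 90.0, 70.0]
contact_force: [-0.2, -1.1, -0.3]
gripper_width: 0.0878
(array([  3.17, -21.65,  31.05]), np.float64(125.16))
```

```bash
python3 -m handwheel '[0.2,-1.3,1.9,0, 0.5,-3.7,5.3,0, 1,-6.5,9.3,0, 1.3,-9.1,13,0, 1.7,-11.9,17.1,0, 2.2,-14.7,21.1,0, 2.5,-17.3,24.8,0, 2.9,-19.5,27.9,0, 3.1,-21,30.1,0, 3.2,-21.7,31.1,0]'
python3 - <<'E'
from h import *
from plant import sensors,cams
s=sensors.get_state(); print(shift(s,[.5187,.1796,.179]))
for n in ["scene","top","wrist"]:
    c=cams.capture(n); pickle.dump(c,open(f"{n}1.pkl","wb")); cv2.imwrite(f"pics/{n}1.png",c["image"][:,:,::-1])
    print(n,proj(c,[[.5187,.1796,.198]]))
E
```

```text
time_s: 2.65
tcp_pos: [0.5188, 0.1793, 0.269]
eef_rot: [90.1, 89.9, -144.8]
contact_force: [-0.0, -0.9, 0.7]
gripper_width: 0.0877
(array([ 9.  , -0.02,  0.03]), np.float64(125.07))
scene [[328.68544234 172.62984974]]
top [[161.09130697 208.8297289 ]]
wrist [[252.75133987 197.03371356]]
```

View pics/wrist1.png

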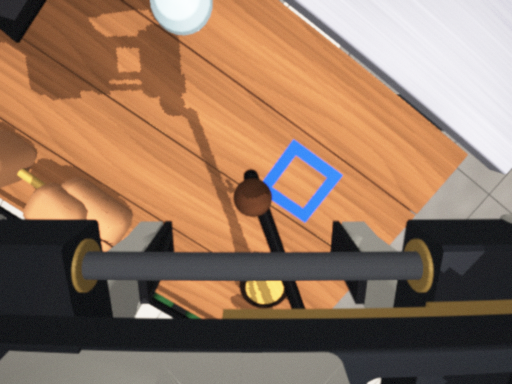

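View pics/scene1.png

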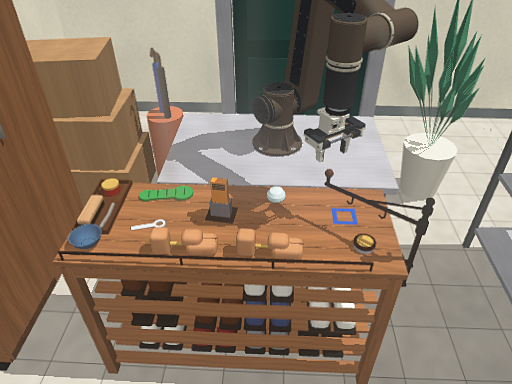

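In the wrist view the ball is at (253,197), and my estimate projects to (252.8,197.0), so they agree. I'll go down and close on it.

```bash
python3 -m handwheel '[0.7,0,0,0, 2,0,0,0, 3.5,0,0,0, 5,0,0,0, 6.5,0,0,0, 7.7,0,0,0, 8.5,0,0,0, 8.9,0,0,0, 9,0,0,0, 9,0,0,0]'
python3 -m handwheel '[0,0,0,0, 0,0,0,0, 0,0,0,0, 0,0,0,0, 0,0,0,0, 0,0,0,0, 0,0,0,0, 0,0,0,0, 0,0,0,0, 0,0,0,0]' 2 6
python3 - <<'E'
from h import *
from plant import sensors
s=sensors.get_state();r=R.from_euler('xyz',s["eef_rot"],degrees=True).as_matrix()
P=np.array([.7195,.4528]);S=P-[.326,.097];p0=s["tcp_pos"]
b=p0[:2]
print(s["tcp_pos"],s["gripper_width"],s["contact_force"],np.linalg.norm(b-P))
rho=np.linalg.norm(b-P); a0=np.arctan2(*(b-P)[::-1]); a1=np.arctan2(-.097,-.326); print(np.degrees([a0,a1]))
for f in [.03,.1,.2,.3,.4,.5,.6,.7,.8,.87]:
    a=a0+f*(a1-a0); q=P+(rho+(.34-rho)*f)*np.array([np.cos(a),np.sin(a)])
    print(f,np.round(100*r.T@np.array([q[0]-b[0],q[1]-b[1],0]),2))
E
```

```text
time_s: 4.05
tcp_pos: [0.5191, 0.1788, 0.1799]
eef_rot: [-95.9, 90.0, 29.2]
contact_force: [0.7, -0.3, -0.3]
gripper_width: 0.0877
time_s: 5.3
tcp_pos: [0.519, 0.1787, 0.1796]
eef_rot: [-88.5, 90.0, 36.6]
contact_force: [0.9, 1.1, -0.6]
gripper_width: 0.0292
[0.51900826 0.1787072  0.17955604] 0.02916629577404947 [ 0.94893116  1.11330425 -0.58908274] 0.33959357787521083
[-126.18449792 -163.42983644]
0.03 [-0.    0.21  0.63]
0.1 [-0.    0.65  2.11]
0.2 [-0.    1.15  4.26]
0.3 [-0.    1.52  6.44]
0.4 [-0.    1.75  8.63]
0.5 [-0.    1.83 10.84]
0.6 [-0.    1.77 13.05]
0.7 [-0.    1.56 15.25]
0.8 [-0.    1.21 17.43]
0.87 [-0.    0.89 18.94]
```

The ball is gripped: the opening is 29 mm against the ball's 30 mm. Now I'll swing along the arc.

```bash
python3 -m handwheel '[0,0.2,0.6,0, 0,0.65,2.1,0, 0,1.15,4.3,0, 0,1.5,6.4,0, 0,1.75,8.6,0, 0,1.85,10.8,0, 0,1.75,13,0, 0,1.55,15.2,0, 0,1.2,17.4,0, 0,0.9,18.9,0]'
python3 - <<'E'
from h import *
from plant import sensors
s=sensors.get_state();r=R.from_euler('xyz',s["eef_rot"],degrees=True).as_matrix()
P=np.array([.7195,.4528]);b=s["tcp_pos"][:2]
print(s["gripper_width"],s["contact_force"],s["moment"],np.linalg.norm(b-P))
a0=np.arctan2(*(b-P)[::-1]); a1=np.arctan2(-.097,-.326); print(np.degrees([a0,a1]))
for mm in [-12,-8,-4,-2,0,2,4,6]:
    a=a1-mm*.001/.34; q=P+.34*np.array([np.cos(a),np.sin(a)])
    print(mm,np.round(100*r.T@np.array([q[0]-b[0],q[1]-b[1],0]),2))
E
```

```text
time_s: 6.55
tcp_pos: [0.4016, 0.3287, 0.1793]
eef_rot: [95.2, 89.9, -139.7]
contact_force: [-0.3, -1.5, -1.0]
gripper_width: 0.029
0.029013531368197547 [-0.30198691 -1.4689075  -1.00084292] [-0.56210419  0.1680202  -0.10782163] 0.3412465815300838
[-158.67735813 -163.42983644]
-12 [-0.   -0.54  1.53]
-8 [-0.   -0.66  1.92]
-4 [-0.   -0.78  2.3 ]
-2 [-0.   -0.84  2.49]
0 [-0.   -0.9   2.68]
2 [-0.   -0.97  2.87]
4 [-0.   -1.03  3.06]
6 [-0.   -1.1   3.25]
```

```bash
python3 -m handwheel '[0,-0.1,0.4,0, 0,-0.2,0.9,0, 0,-0.4,1.4,0, 0,-0.5,1.8,0, 0,-0.6,2.2,0, 0,-0.7,2.5,0, 0,-0.75,2.7,0, 0,-0.8,2.8,0, 0,-0.8,2.8,0, 0,-0.8,2.8,0]'
cat > st.py <<'E'
from h import *
from plant import sensors
s=sensors.get_state();P=np.array([.7195,.4528]);b=s["tcp_pos"][:2];np.set_printoptions(precision=4,suppress=True)
rel=b-P; t=np.array([rel[1],-rel[0]])/np.linalg.norm(rel)
print(s["gripper_width"],s["tcp_pos"],s["contact_force"],"tangential F",t@s["contact_force"][:2],"rho",np.linalg.norm(rel),"to go mm",(np.arctan2(rel[1],rel[0])-np.arctan2(-.097,-.326))*340)
E
python3 st.py
```

```text
time_s: 7.8
tcp_pos: [0.3934, 0.3558, 0.1794]
eef_rot: [28.8, 90.0, 153.8]
contact_force: [-4.3, -1.6, -3.4]
gripper_width: 0.029
0.029005800106744768 [0.3934 0.3558 0.1794] [-4.2987 -1.6455 -3.4083] tangential F -0.35174139000619764 rho 0.3401914329454827 to go mm -0.037089487769597085
```

```bash
python3 -m handwheel '[0,-0.03,0.1,0, 0,-0.05,0.15,0, 0,-0.07,0.2,0, 0,-0.08,0.25,0, 0,-0.1,0.3,0, 0,-0.1,0.3,0, 0,-0.1,0.3,0, 0,-0.1,0.3,0, 0,-0.1,0.3,0, 0,-0.1,0.3,0]'; python3 st.py
```

```text
time_s: 9.05
tcp_pos: [0.3926, 0.3587, 0.1795]
eef_rot: [117.8, 90.0, -117.1]
contact_force: [-1.5, -2.3, -6.7]
gripper_width: 0.0293
0.029337915878798384 [0.3926 0.3587 0.1795] [-1.4652 -2.3265 -6.6992] tangential F -1.8303581140216172 rho 0.34015395119266795 to go mm -3.0171294459245157
```

```bash
python3 -m handwheel '[0,-0.03,0.1,0, 0,-0.05,0.15,0, 0,-0.07,0.2,0, 0,-0.08,0.25,0, 0,-0.1,0.3,0, 0,-0.1,0.3,0, 0,-0.1,0.3,0, 0,-0.1,0.3,0, 0,-0.1,0.3,0, 0,-0.1,0.3,0]'; python3 st.py
python3 - <<'E'
from h import *
from plant import cams
for n in ["scene","top"]:
    c=cams.capture(n); pickle.dump(c,open(f"{n}2.pkl","wb"))
    print(proj(c,[[.3935,.3558,.198]]))
    crop(c,*((30,110,150,160,5) if n=="top" else (320,120,130,120,6)),f"pics/{n}2.png")
E
```

```text
time_s: 10.3
tcp_pos: [0.3922, 0.359, 0.1794]
eef_rot: [144.7, 89.7, -90.3]
contact_force: [3.7, -12.4, -4.1]
gripper_width: 0.0295
0.029458408028283395 [0.3922 0.359  0.1794] [  3.6944 -12.4032  -4.0817] tangential F -12.941042039588183 rho 0.3404359499379592 to go mm -3.4089281763828883
[[373.9897617  153.93349921]]
[[ 86.84750716 260.8383275 ]]
```

View pics/scene2.png

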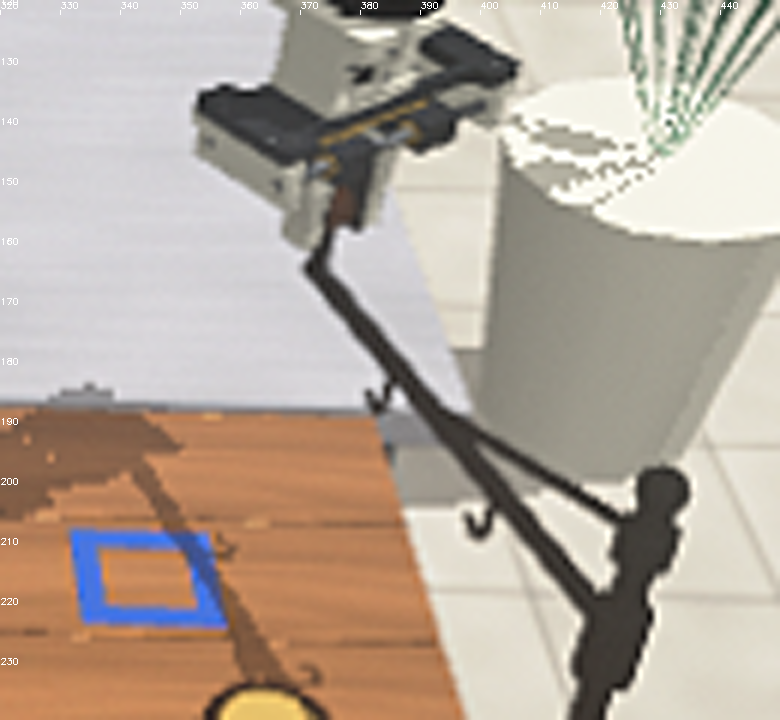

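View pics/top2.png

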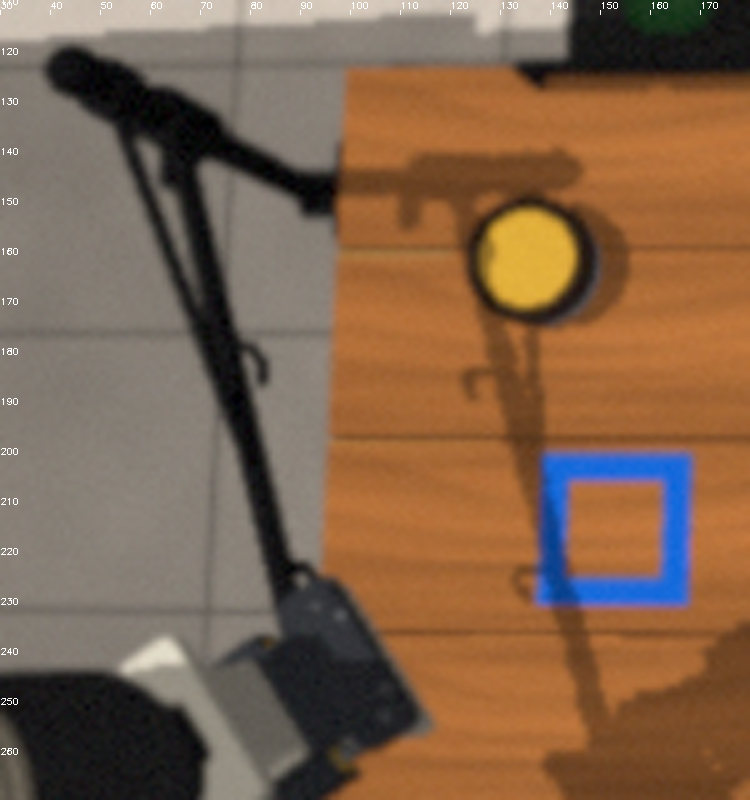

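The push now meets about 13 N and the knob has stopped moving, so the arm is against its stop. I'll release, lift, and check.

```bash
python3 -m handwheel '[0,0,0,0, 0,0,0,0, 0,0,0,0, 0,0,0,0, -0.5,0,0,0, -2,0,0,0, -4.5,0,0,0, -7.5,0,0,0, -10,0,0,0, -11,0,0,0]' 7
python3 - <<'E'
from h import *
from plant import cams,sensors
s=sensors.get_state(); print(s["tcp_pos"],shift(s,[.525,-.202,.28]))
for n in ["scene","top","wrist"]:
    c=cams.capture(n); pickle.dump(c,open(f"{n}3.pkl","wb"))
    print(proj(c,[[.3922,.359,.198],[.514,.257,0]]))
    if n=="wrist": cv2.imwrite("pics/wrist3.png",c["image"][:,:,::-1])
    else: crop(c,*((30,110,150,160,5) if n=="top" else (320,120,130,120,6)),f"pics/{n}3.png")
E
```

```text
time_s: 11.65
tcp_pos: [0.3922, 0.3624, 0.2921]
eef_rot: [-67.4, 89.8, 57.7]
contact_force: [-0.2, 0.3, -1.0]
gripper_width: 0.0694
[0.39217799 0.36239642 0.29207119] (array([  1.06,  21.54, -53.84]), np.float64(125.05))
[[374.80689925 153.76085623]
 [343.7805523  215.57146581]]
[[ 85.51939315 261.37149706]
 [152.31451187 214.9635126 ]]
[[248.47655195 186.74736049]
 [147.20367021 176.9749492 ]]
```

View pics/scene3.png

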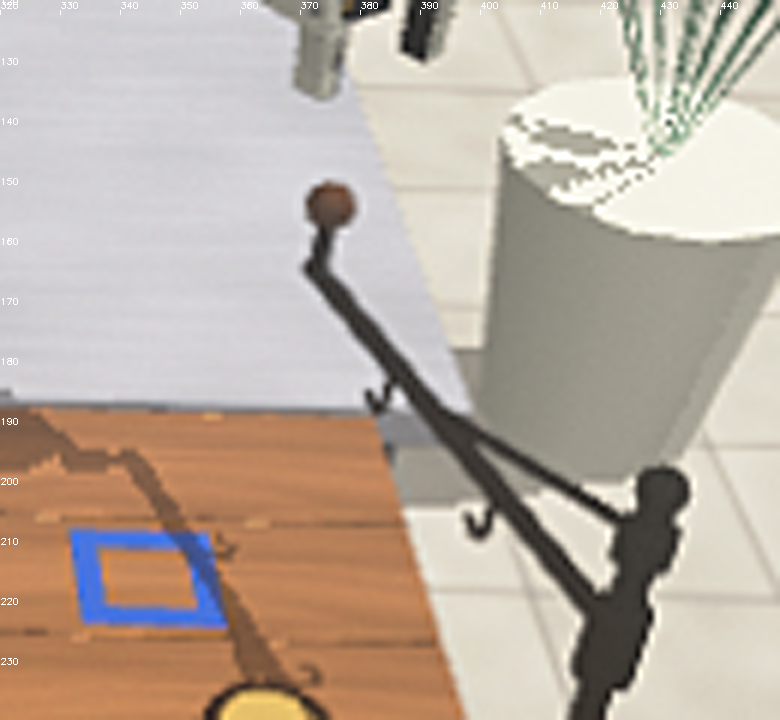

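View pics/wrist3.png

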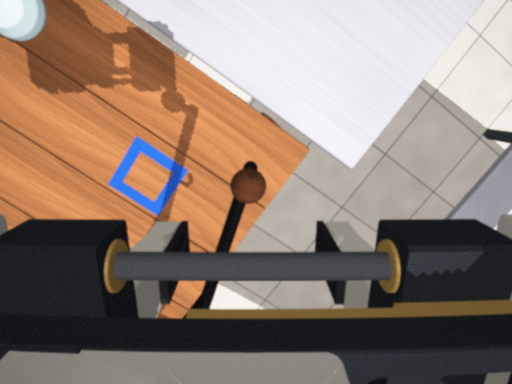

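The knob stayed at the stop: (374.6,153.6) in the scene view, against a predicted (374.8,153.8). Next is the meter.

```bash
python3 -m handwheel '[0,0.9,-2.2,1.7, 0.1,2.8,-7,5.4, 0.2,5.1,-12.6,9.8, 0.4,7.3,-18.3,14.1, 0.5,9.6,-23.9,18.5, 0.6,11.8,-29.6,22.8, 0.7,14.1,-35.2,27.2, 0.8,16.3,-40.9,31.5, 0.9,18.6,-46.7,36, 1,20.5,-51.5,41.5]' 8.76
python3 - <<'E'
from h import *
from plant import cams,sensors
s=sensors.get_state(); print(s["tcp_pos"],shift(s,[.525,-.202,.123]))
for n in ["wrist"]:
    c=cams.capture(n); pickle.dump(c,open(f"{n}4.pkl","wb"))
    cv2.imwrite("pics/wrist4.png",c["image"][:,:,::-1])
    p=np.degrees(0)
    ang=np.radians(-6.3); ex=np.array([np.cos(ang),np.sin(ang)]);ey=np.array([-np.sin(ang),np.cos(ang)]);o=np.array([.525,-.202])
    print(proj(c,[[*(o+i*.013*ex+j*.03*ey),.162] for i,j in((1,1),(1,-1),(-1,-1),(-1,1))]))
E
```

```text
time_s: 13.05
tcp_pos: [0.5185, -0.1805, 0.2785]
eef_rot: [94.6, 89.9, 177.9]
contact_force: [1.4, 1.1, 0.4]
gripper_width: 0.0876
[ 0.51853408 -0.18049694  0.27853451] (array([15.55, -0.92, -2.06]), np.float64(83.26))
[[261.74680074 204.49030843]
 [197.65708069 204.92867865]
 [196.0956718  177.9839488 ]
 [261.7756836  177.48267677]]
```

View pics/wrist4.png

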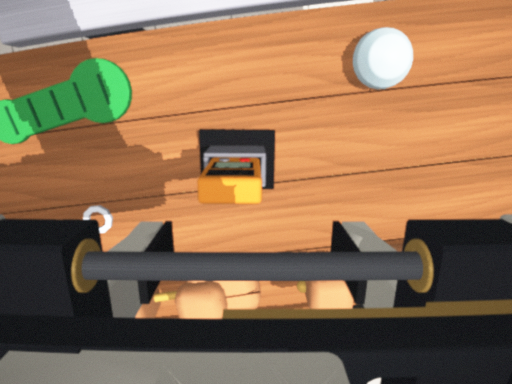

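```bash
python3 -m handwheel '[0.5,-0.4,-0.8,0, 1.5,-0.8,-1.8,0, 3,-0.9,-2.1,0, 4.5,-0.9,-2.1,0, 6,-0.9,-2.1,0, 7,-0.9,-2.1,0, 7.5,-0.9,-2.1,0, 7.5,-0.9,-2.1,0, 7.5,-0.9,-2.1,0, 7.5,-0.9,-2.1,0]'
python3 - <<'E'
from h import *
from plant import cams,sensors
s=sensors.get_state(); print(s["tcp_pos"],shift(s,[.525,-.202,.123]))
c=cams.capture("wrist"); pickle.dump(c,open(f"wrist5.pkl","wb"))
crop(c,150,100,160,140,5,"pics/wrist5.png")
ang=np.radians(-6.3); ex=np.array([np.cos(ang),np.sin(ang)]);ey=np.array([-np.sin(ang),np.cos(ang)]);o=np.array([.525,-.202])
print(proj(c,[[*(o+i*.013*ex+j*.03*ey),.162] for i,j in((1,1),(1,-1),(-1,-1),(-1,1))]))
E
```

```text
time_s: 14.35
tcp_pos: [0.5264, -0.1995, 0.205]
eef_rot: [-91.3, 90.0, -7.8]
contact_force: [0.1, 0.0, 0.1]
gripper_width: 0.0875
[ 0.52640533 -0.19947936  0.20504991] (array([ 8.2 ,  0.12, -0.27]), np.float64(83.54))
[[290.59692465 225.00169983]
 [204.88961619 225.2147046 ]
 [203.16729749 189.58229083]
 [291.82549122 189.3438433 ]]
```

View pics/wrist5.png

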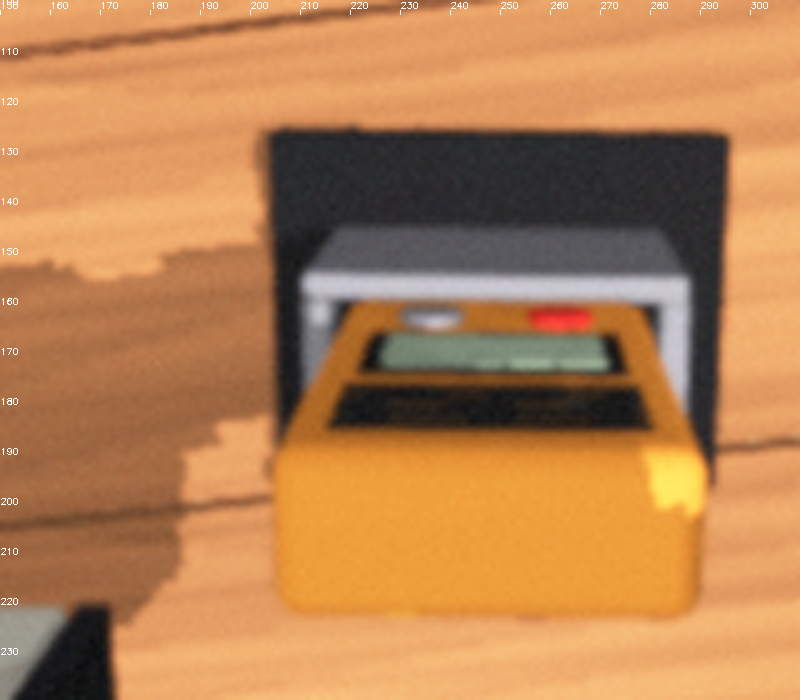

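The meter's top spans x 204–291 and y 187–222 in the wrist view, about 2 px (under 2 mm) from the prediction. I'll go down and grip it.

```bash
python3 -m handwheel '[0.3,0.1,-0.1,0, 1,0.2,-0.25,0, 2.2,0.2,-0.25,0, 3.7,0.2,-0.25,0, 5.2,0.2,-0.25,0, 6.7,0.2,-0.25,0, 7.7,0.2,-0.25,0, 8.1,0.2,-0.25,0, 8.2,0.2,-0.25,0, 8.2,0.2,-0.25,0]'
python3 -m handwheel '[0,0,0,0, 0,0,0,0, 0,0,0,0, 0,0,0,0, 0,0,0,0, 0,0,0,0, 0,0,0,0, 0,0,0,0, 0,0,0,0, 0,0,0,0]' 5 30
```

```text
time_s: 15.65
tcp_pos: [0.5242, -0.2017, 0.123]
eef_rot: [-93.0, 90.0, -9.5]
contact_force: [-0.1, 1.4, -1.2]
gripper_width: 0.088
time_s: 16.9
tcp_pos: [0.524, -0.2017, 0.1227]
eef_rot: [-126.6, 90.0, -43.0]
contact_force: [-0.2, -0.6, 2.4]
gripper_width: 0.0601
```

```bash
python3 -m handwheel '[-0.3,0,0,0, -1,0,0,0, -2.2,0,0,0, -3.7,0,0,0, -5.4,0,0,0, -7.2,0,0,0, -9,0,0,0, -10.5,0,0,0, -11.5,0,0,0, -12,0,0,0]'
python3 - <<'E'
from h import *
from plant import cams,sensors
s=sensors.get_state(); print(s["tcp_pos"],s["contact_force"],s["gripper_width"],shift(s,[.514,.257,.25]))
for n in["scene","top"]:
  c=cams.capture(n); pickle.dump(c,open(f"{n}6.pkl","wb"))
  p=s["tcp_pos"]; tip=p-[0,0,.11]; u=proj(c,[tip])[0].astype(int); print(u)
  crop(c,u[0]-50,u[1]-60,110,100,6,f"pics/{n}6.png")
E
```

```text
time_s: 18.15
tcp_pos: [0.524, -0.2017, 0.2432]
eef_rot: [-76.4, 90.0, 7.1]
contact_force: [-0.2, -0.1, -2.8]
gripper_width: 0.0597
[ 0.52395653 -0.20165066  0.24320191] [-0.15425085 -0.08545839 -2.81301319] 0.05973369782829842 (array([-0.68,  6.15, 45.46]), np.float64(83.54))
[219 185]
[317 208]
```

View pics/scene6.png

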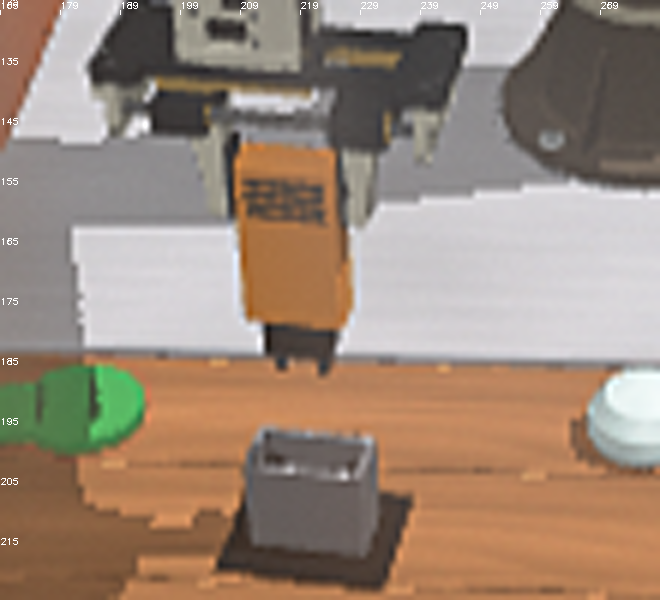

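The meter is out of its stand, hanging upright with its tips at about (215–223, 186), and the wrist carries about 2.4 N more. I'll carry it over the spot.

```bash
python3 -m handwheel '[0,0.4,2.7,-0.4, 0,1,7.7,-1.1, 0,1.8,13.6,-2, 0,2.6,19.1,-2.7, 0,3.4,25,-3.6, 0,4.2,30.9,-4.4, 0,4.9,36.4,-5.2, 0,5.5,40.9,-5.9, 0,6,44.1,-6.3, 0,6.15,45.5,-6.5]'
python3 -m handwheel '[0.3,0,0,0, 1,0,0,0, 2.2,0,0,0, 3.7,0,0,0, 5.2,0,0,0, 6.5,0,0,0, 7.5,0,0,0, 8,0,0,0, 8,0,0,0, 8,0,0,0]'
python3 - <<'E'
from h import *
from plant import cams,sensors
np.set_printoptions(precision=4,suppress=True)
s=sensors.get_state(); p=s["tcp_pos"]; print(p,s["contact_force"],s["gripper_width"],shift(s,[.514,.257,.25]))
tipz=p[2]-.110
for n in["scene","top","wrist"]:
  c=cams.capture(n); pickle.dump(c,open(f"{n}7.pkl","wb"))
  pts=[[p[0],p[1]+.013,tipz],[p[0],p[1]-.013,tipz],[.514,.257,0]]+[[p[0]+i*.013,p[1]+j*.03,tipz+z] for z in(.149,.039) for i,j in((1,1),(1,-1),(-1,-1),(-1,1))]
  print(n,proj(c,pts))
  if n=="wrist": cv2.imwrite("pics/wrist7.png",c["image"][:,:,::-1])
  else:
   u=proj(c,[p-[0,0,.05]])[0].astype(int); crop(c,u[0]-45,u[1]-45,90,90,7,f"pics/{n}7.png")
E
```

```text
time_s: 19.5
tcp_pos: [0.5135, 0.2589, 0.2415]
eef_rot: [128.8, 89.9, -141.0]
contact_force: [0.2, -0.5, -2.3]
gripper_width: 0.0601
time_s: 20.75
tcp_pos: [0.5143, 0.2576, 0.163]
eef_rot: [-58.0, 90.0, 32.0]
contact_force: [0.2, 0.2, -2.1]
gripper_width: 0.0602
[0.5143 0.2576 0.163 ] [ 0.2493  0.1833 -2.0794] 0.06020713311471049 (array([-8.7 ,  0.02, -0.05]), np.float64(90.05))
scene [[349.3959 204.861 ]
 [342.2428 204.6632]
 [343.7806 215.5715]
 [360.9278 173.9338]
 [343.1884 173.4843]
 [342.307  169.0904]
 [359.7891 169.5276]
 [356.1578 198.9779]
 [339.2578 198.5183]
 [338.4747 193.9834]
 [355.1416 194.4309]]
top [[142.0928 213.8401]
 [151.3767 213.8815]
 [152.3145 214.9635]
 [116.3965 204.9838]
 [140.9739 205.0689]
 [140.598  215.9269]
 [115.9528 215.8052]
 [131.5414 208.146 ]
 [153.6906 208.2296]
 [153.3863 217.9918]
 [131.1823 217.8801]]
wrist [[266.0292 183.6331]
 [236.992  183.6156]
 [250.9911 170.2184]
 [317.9727 298.3679]
 [184.8347 298.3386]
 [180.965  246.0935]
 [321.8902 246.1488]
 [289.5982 212.6001]
 [213.3733 212.5618]
 [212.2424 180.5958]
 [290.764  180.6437]]
```

View pics/scene7.png

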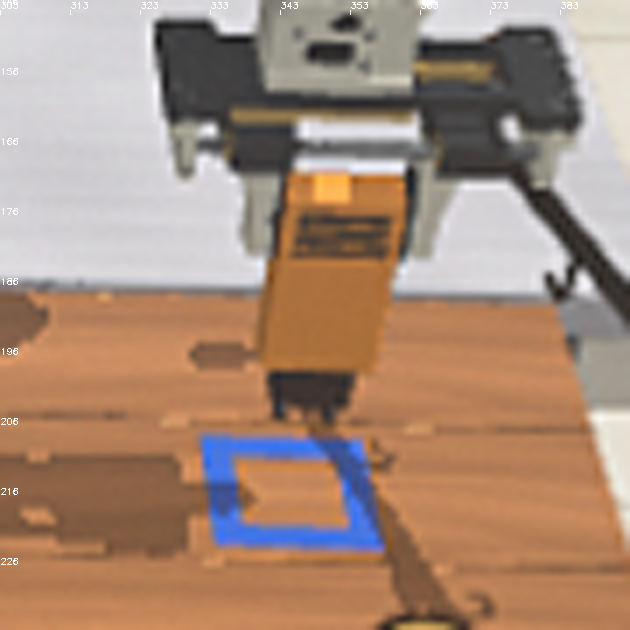

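View pics/wrist7.png

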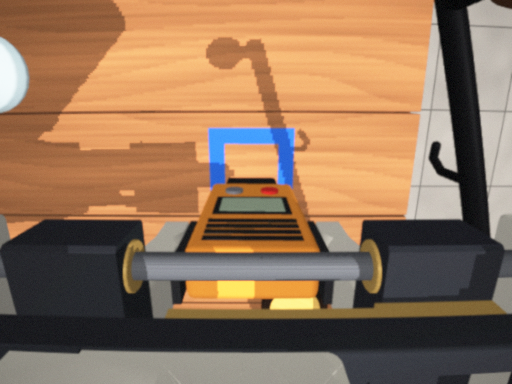

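View pics/top7.png

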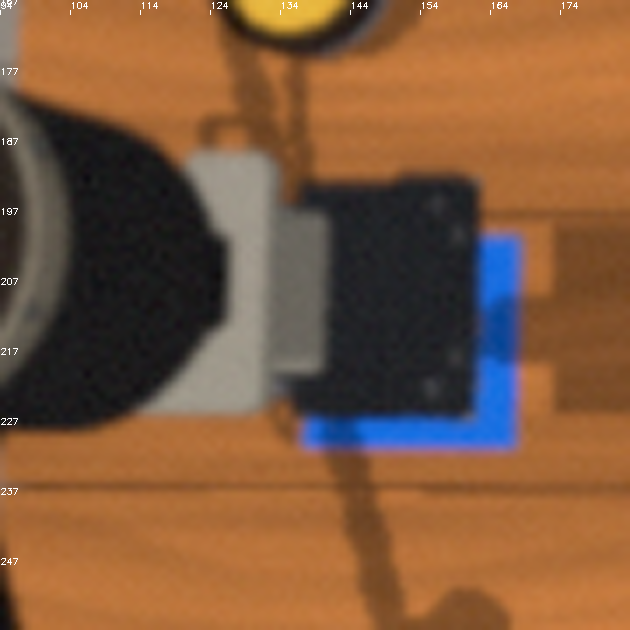

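Run:
```python
from h import *
c=pickle.load(open("wrist7.pkl","rb")); crop(c,175,160,160,145,5,"pics/w7c.png")
c=pickle.load(open("scene7.pkl","rb")); crop(c,325,160,50,70,11,"pics/s7c.png")
```

```text
(no output)
```

View pics/w7c.png

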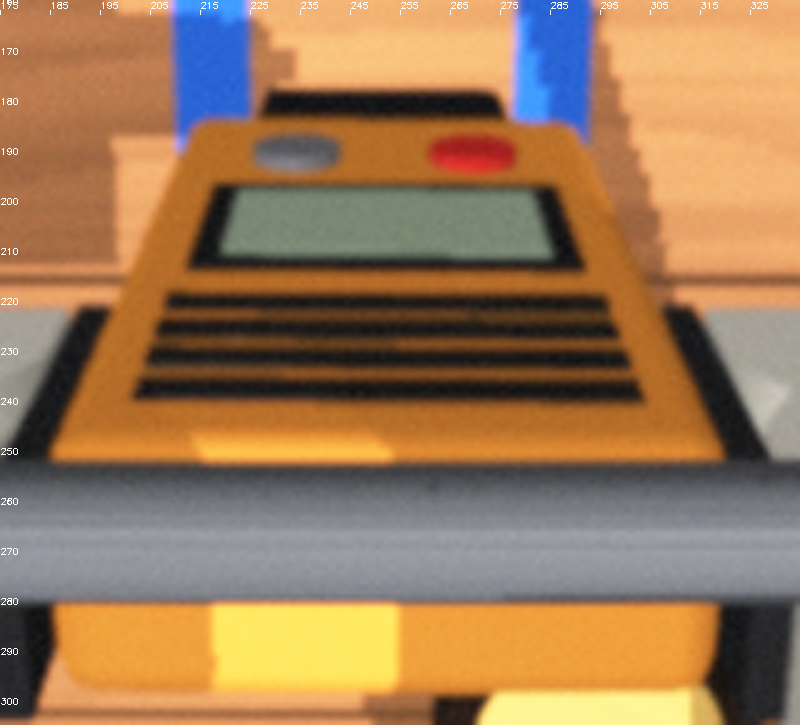

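View pics/s7c.png

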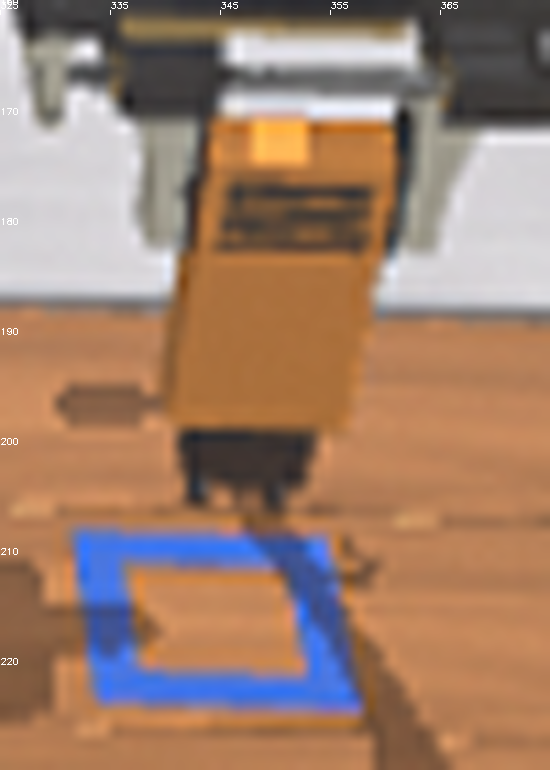

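Run:
```python
from h import *
np.set_printoptions(precision=4,suppress=True)
for n in ["top3","top6","scene0","scene3","wrist1","wrist3"]:
    c=pickle.load(open(n+".pkl","rb")); im=c["image"].astype(int)
    hsv=cv2.cvtColor(c["image"],cv2.COLOR_RGB2HSV)
    m=((hsv[...,0]>103)&(hsv[...,0]<125)&(hsv[...,1]>120)&(hsv[...,2]>60)).astype(np.uint8)
    w0=proj(c,[[.514,.257,0]])[0]; yy,xx=np.mgrid[:384,:512]; m[np.hypot(xx-w0[0],yy-w0[1])>70]=0
    # warp to metric plane 0.5mm/px, 120mm patch, sub-pixel image
    g=np.linspace(-.06,.06,241); X,Y=np.meshgrid(.514+g,.257+g,indexing='ij')
    p=proj(c,np.stack([X.ravel(),Y.ravel(),0*X.ravel()],1)).astype(np.float32).reshape(241,241,2)
    w=cv2.remap(m*255.0,p[...,0],p[...,1],cv2.INTER_LINEAR)>127
    cs,_=cv2.findContours(w.astype(np.uint8),cv2.RETR_EXTERNAL,cv2.CHAIN_APPROX_NONE)
    k=max(cs,key=cv2.contourArea); r=cv2.minAreaRect(k)
    print(n,"x",.514+(r[0][1]-120)*.0005,"y",.257+(r[0][0]-120)*.0005,"size",np.array(r[1])*.5,"ang",r[2])
c=pickle.load(open("wrist7.pkl","rb")); P=np.array([.5143,.2576,.053])
for h in(.009,.011,.013): print(h,proj(c,[P+[-.011,j*.02,h] for j in(1,-1)]))
```

```text
top3 x 0.512643856048584 y 0.25689064025878905 size [86.8497 88.7634] ang 89.60486602783203
top6 x 0.512643856048584 y 0.25689064025878905 size [86.8497 88.7634] ang 89.60486602783203
scene0 x 0.51425 y 0.25725 size [89.5 89.5] ang 0.0
scene3 x 0.5137732162475586 y 0.25680511093139646 size [89.6149 89.3341] ang 89.21517944335938
wrist1 x 0.5134999923706055 y 0.2575000076293945 size [88. 88.] ang 90.0
wrist3 x 0.5139393844604492 y 0.25675895309448243 size [88.4952 87.9952] ang 89.64412689208984
0.009 [[274.8565 174.0494]
 [228.2553 174.0199]]
0.011 [[275.0252 174.5965]
 [228.0861 174.5669]]
0.013 [[275.1963 175.1516]
 [227.9144 175.1218]]
```

The spot centre averages (0.5135, 0.257) over six views, with a yaw of about 0 and the frame at 88 mm. The tips project to within 0.1 px sideways of where I see them: (342.3,205.5) and (349.3,205.7). I'll go down to just above the wood.

```bash
python3 -m handwheel '[0.3,0.05,-0.05,0, 0.9,0.05,-0.05,0, 1.7,0.05,-0.05,0, 2.6,0.05,-0.05,0, 3.5,0.05,-0.05,0, 4.2,0.05,-0.05,0, 4.6,0.05,-0.05,0, 4.8,0.05,-0.05,0, 4.9,0.05,-0.05,0, 4.9,0.05,-0.05,0]'
python3 - <<'E'
from h import *
from plant import cams,sensors
np.set_printoptions(precision=4,suppress=True)
s=sensors.get_state(); p=s["tcp_pos"]; print(p,s["contact_force"],s["moment"],s["gripper_width"],shift(s,[.5137,.257,.1057]))
c=cams.capture("scene"); pickle.dump(c,open("scene8.pkl","wb")); crop(c,325,160,50,70,11,"pics/s8c.png")
print(proj(c,[[p[0],p[1]-.013,p[2]-.1097],[p[0],p[1]+.013,p[2]-.1097]]))
c=cams.capture("wrist"); pickle.dump(c,open("wrist8.pkl","wb")); crop(c,175,150,160,145,5,"pics/w8c.png")
E
```

```text
time_s: 22.15
tcp_pos: [0.5136, 0.2569, 0.1138]
eef_rot: [-49.3, 90.0, 40.8]
contact_force: [-0.7, -0.1, -2.5]
gripper_width: 0.0597
[0.5136 0.2569 0.1138] [-0.7426 -0.1123 -2.4704] [ 0.0064 -0.0552 -0.0227] 0.05970176726375527 (array([ 0.81, -0.01,  0.01]), np.float64(90.04))
[[340.3892 214.5797]
 [347.3946 214.7788]]
```

View pics/s8c.png

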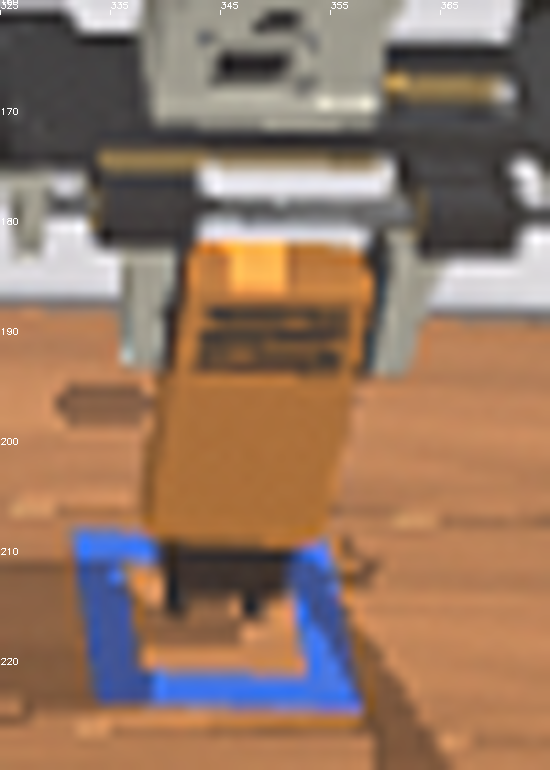

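View pics/w8c.png

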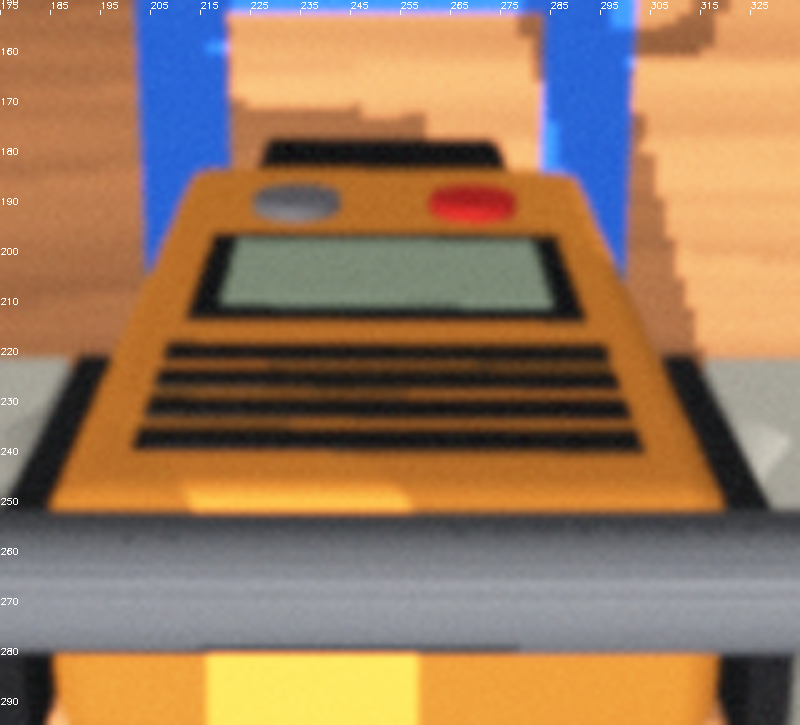

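The tips are at (340.4,215.2) and (347.3,215.3), within about 0.6 px of the prediction and centred between the tape strips. Now I'll press slowly.

```bash
python3 -m handwheel '[0.1,0,0,0, 0.2,0,0,0, 0.3,0,0,0, 0.4,0,0,0, 0.45,0,0,0, 0.5,0,0,0, 0.55,0,0,0, 0.6,0,0,0, 0.6,0,0,0, 0.6,0,0,0]'
python3 - <<'E'
from plant import sensors
import numpy as np
s=sensors.get_state(); print(s["tcp_pos"],s["contact_force"],s["moment"])
E
```

```text
time_s: 23.5
tcp_pos: [0.5135, 0.2568, 0.1077]
eef_rot: [-84.4, 90.0, 5.6]
contact_force: [-0.5, -1.3, 1.0]
gripper_width: 0.0602
[0.51351242 0.25683743 0.1076514 ] [-0.47607315 -1.26162332  0.99052718] [-0.29442317  0.11292681  0.00188475]
```

```bash
python3 -m handwheel '[0.05,0,0,0, 0.1,0,0,0, 0.12,0,0,0, 0.15,0,0,0, 0.15,0,0,0, 0.15,0,0,0, 0.15,0,0,0, 0.15,0,0,0, 0.15,0,0,0, 0.15,0,0,0]'
python3 - <<'E'
from h import *
from plant import sensors,cams
F=[];Z=[]
for i in range(16):
    s=sensors.get_state();F.append(s["contact_force"]);Z.append(s["tcp_pos"]); c=cams.capture("scene" if i%2 else "wrist")
    pickle.dump(c,open(("scene" if i%2 else "wrist")+"9.pkl","wb"))
print(np.mean(F,0),np.std(F,0),np.mean(Z,0),s["eef_rot"],s["gripper_width"],s["time_s"])
crop(pickle.load(open("scene9.pkl","rb")),325,160,50,70,11,"pics/s9c.png")
crop(pickle.load(open("wrist9.pkl","rb")),175,150,160,145,5,"pics/w9c.png")
E
```

```text
time_s: 24.75
tcp_pos: [0.5135, 0.2569, 0.1061]
eef_rot: [-45.2, 90.0, 44.8]
contact_force: [-0.2, -0.3, 1.2]
gripper_width: 0.0599
[-0.13634735 -0.8473233   1.45932124] [0.52233684 0.55479981 0.57194869] [0.51348878 0.25686243 0.10607229] [ 112.72565568   89.99881006 -157.23572851] 0.0600687862410321 25.5
```

View pics/s9c.png

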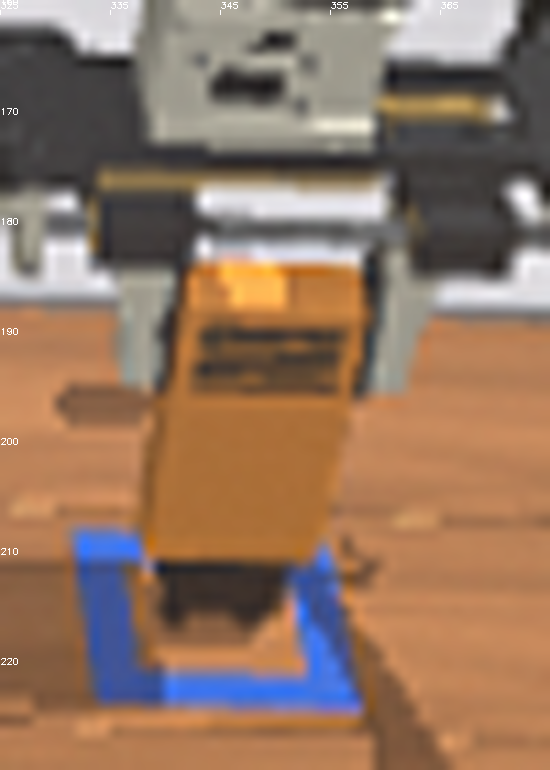

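View pics/w9c.png

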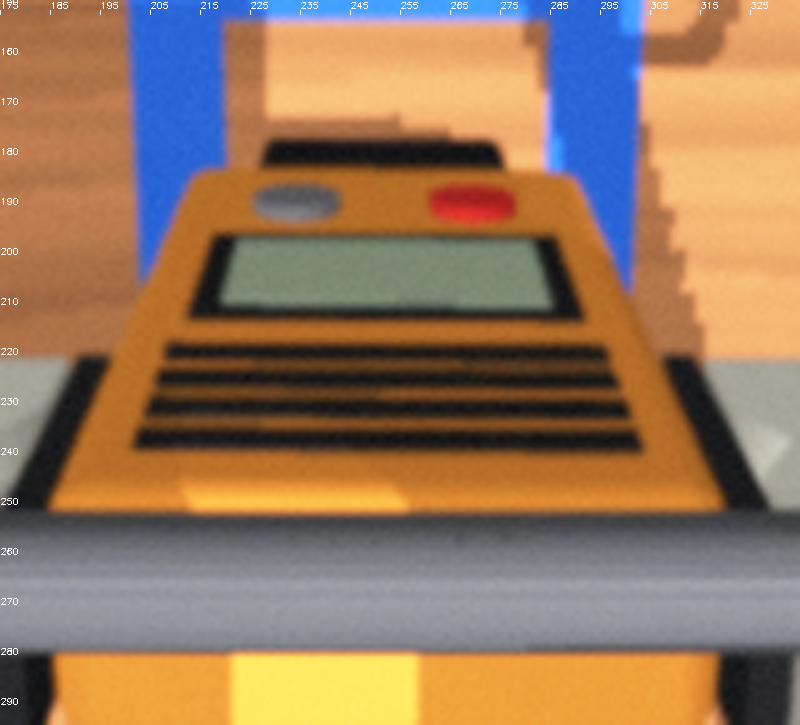

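Both measures agree on about 3.6 mm of push-in: height gives 3.6 and force gives 3.9 N, or 3.5. In the wrist view the meter hasn't moved in the grip. I'll add 0.4 mm and make a final check.

```bash
python3 -m handwheel '[0.02,0,0,0, 0.04,0,0,0, 0.04,0,0,0, 0.04,0,0,0, 0.04,0,0,0, 0.04,0,0,0, 0.04,0,0,0, 0.04,0,0,0, 0.04,0,0,0, 0.04,0,0,0]'
python3 - <<'E'
from h import *
from plant import sensors,cams
F=[];Z=[]
for i in range(12):
    s=sensors.get_state();F.append(s["contact_force"]);Z.append(s["tcp_pos"]); n=["scene","top"][i%2];c=cams.capture(n)
    if i>9: cv2.imwrite(f"pics/{n}10.png",c["image"][:,:,::-1])
print(np.mean(F,0),np.mean(Z,0),shift(s,[.5137,.257,.1057]),s["gripper_width"],s["time_s"])
E
```

```text
time_s: 26.8
tcp_pos: [0.5135, 0.2568, 0.1057]
eef_rot: [88.9, 90.0, 178.9]
contact_force: [-0.3, -2.0, 1.9]
gripper_width: 0.0599
[ 0.0339937  -1.03052128  2.15058689] [0.51347428 0.25685537 0.10565982] (array([-0.  , -0.02,  0.01]), np.float64(90.04)) 0.05982333616090876 27.35
```

View pics/scene10.png

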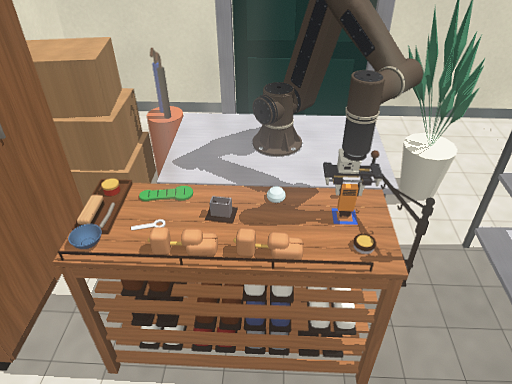

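View pics/top10.png

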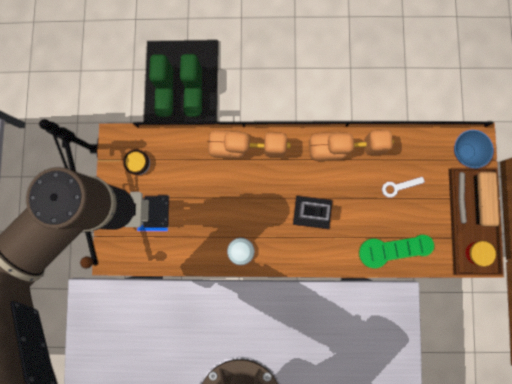

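The knob is still at the stop, (374,154) in the scene view and (86,262) in the top view. The other things haven't moved, and the meter is pressed about 4 mm at about 4.5 N. Handing in.

```bash
python3 -c "
from plant import workorder; print(workorder.close_job())"
```

```text
the job is handed in; nothing more can be done
None
```

The job is handed in at 27.4 s of the 53 s allowed, with the arm still holding the meter on the test spot for the reading.

**Swing arm:** I swung it by the knob along its arc to the left until the push rose to about 13 N and it stopped moving. It stayed there after I let go and was still there in the last pictures. It stopped about 3 mm beyond where I had calculated, which fits the error in my pivot estimate.

**Meter:** I gripped it across its width with 30 N, drew it straight up out of its stand and carried it to the tape window.
- **Position:** the gripper is at (0.5135, 0.2569), against a window centre of (0.5135, 0.257) averaged over six views. Those views differ by up to about 1.5 mm, and I could only judge how centred the meter sits in the grip to about 1 mm.
- **Alignment:** its width, and so its two tips, is along the boards to within about 0.1° by the gripper's angle. I saw no tilt in the pictures, but they would not show a very small one.
- **Pressure:** the tips are about half-way in: height gives 4.0 mm. Force gives about 4.5 N, or 4.5 mm, but that reading wavers by about 0.5 N.

**Other things on the rack:** they look unmoved in the last overview pictures. No check failed.

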